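# Bolt the solvent bottle in, seat its cap and crack it a quarter turn

## Robot

A 6-joint arm with a two-finger parallel gripper is mounted at the origin on the work surface. World frame = base frame: x ahead of the robot, y to its left, z up, the work surface at z = 0. Lengths are in m, angles in degrees, forces in N, time in s.
With the tool pointing down it reaches from about 0.375 to 0.9 m from the base axis. Payload 3.1 kg.
Tool frame: the origin (TCP) lies on the centre line of the jaws, within the pads' length; the fingertips stand 8 mm ahead of it and the grasp point (between the pads) lies 11 mm behind it; z points along the fingers, y is the direction in which the jaws open and shut (so a half turn about z gives the same grasp; the last joint's range is limited). The gripper opens to 87 mm and grips with 3 to 60 N. Pads are 19 mm wide; open, the fingers measure 117 mm over their backs; the gripper's body (75 mm by 190 mm) begins 51 mm behind the grasp point.
Start: joints at [63.742, 30.224, 82.088, -0, 67.689, -10.227], TCP at [0.173, 0.601, 0.231] pointing down, gripper open.
Joint ranges: [-176.69, 176.69], [-43.24, 126.21], [12.49, 139.97], [-82, 262], [0, 151.66], [-163.58, 163.58]. Speed limits (degrees/s): [159.86, 159.86, 180, 180, 180, 180].

## Interface

Orientations are given as a 3x3 rotation matrix whose columns are the frame's x, y, z axes.
In Python, from rig import * gives the robot as it stands. The module is installed in compiled form; this text tells all that it offers.
- The arm moves only by the tool arm_command, never from a script. Its argument "commands" is a list of rows, each an object with "translation": the shift along the tool's x, y, z scaled (see below), a list of three; "dr": the turn, a rotation vector about the tool's x, y, z scaled (see below), a list of three; "jaw": the closure, from 0 (fully open) to 1 (shut). In form: [{"translation": [x, y, z], "dr": [ax, ay, az], "jaw": jaw}, ...]. A call has 1 to 12 rows; each row shifts and turns the commanded pose from where the row before left it, along the tool's axes as they then stand; what a row does not reach is not made up. The controller multiplies each number of a shift by 25 mm and each number of a turn by 6 degrees. A row lasts 1/12 s, in which the tool goes at most 41.7 mm and 7.16 degrees, less where a joint would pass 70% of its speed; a pose out of reach is approached as far as the arm can. A call with a number of a shift or a turn outside -1 to 1 is refused whole. A call with a gripper value outside its range is refused whole. The fingers move at their own pace and stop on an object; the grip force is fixed at half the most. Time passes only in rows, so rows that do not move let the fingers close. It gives the time, the measured TCP pose, the force and the opening at its end, in the units of the state.
- read_state(): the state, without advancing time (a new reading comes with each control period).
- capture(name): name is "side" or "top"; returns (picture, depth): 400x640x3 uint8, red, green, blue; 400x640 float32, m along the optical axis (not along the pixel's ray), 0 where there is no reading.
- camera_model(name): a dict with "intrinsics" (3x3 intrinsics, pixels), "pose" (4x4, takes a point from camera to world coordinates). Camera axes: x right, y down, z forward; pixel columns grow to the right and rows downward; lengths in m; the calibration is good to about 2 mm. A picture is of the moment at which its call begins. camera_model takes no time and is no camera call.
- hand_in(): hands the job in, once; it reports no verdict.
The state is a dict: "time_s": time; "joint_positions": joint angles; "qvel": joint speeds; "tau": joint torques, N m; "position": TCP position; "tcp_rot": TCP orientation; "force": force on the tool from outside, world axes, zero at the start; "moment": the same for the moment, N m; "opening": opening from 0.0 (shut) to 1.0 (fully open).
Only numpy, scipy, OpenCV 4.12 (cv2) and the standard library are available. Lean on these libraries where they do the work, as an engineer would, in place of code of your own. Each camera call takes 0.05 s, during which the arm holds its last target.

## Task

First slide the barrel bolt fully home into its keeper so that the amber solvent bottle is locked in its stand. Then screw the bottle's blue cap down (clockwise) until it bottoms out, and back it off a quarter turn so that the bottle can vent. Finish still gripping the cap there, so that it cannot turn while I fit the line into its port; leave the bottle standing in its stand and everything else on the bench where it is.

Things in the scene. Friction and masses are not known exactly. Their poses are not given: they have to be found in the camera images.
- stand: Grey steel bottle stand fixed to the bench. Origin: underside, below the bay's centre; x to the bay's back, open mouth at -x, y left, z up. Base 6 mm thick, x -70 to 55, y -70 to 225 mm; bay walls 56 mm high. On the line x = -42 mm a dark barrel bolt crosses the mouth: channel at y 55 to 225 (top 70 mm above the bench), keeper at y -46 to -62 mm (top 72 mm).
- bolt (a joint): Slide of the barrel bolt along the stand's -y, in m: 0 = fully drawn back (left), 0.100 = fully home in the keeper (right), where it meets a stop. It starts at 0 to 0.03. It moves with about 2 N of friction and stays where it is left.
- bolt_knob (a point): Middle of the bolt's upright red knob, that sticks up through the channel's slot: a vertical cylinder 16 mm in diameter, from 86 to 124 mm above the bench (this point: 105 mm). It lies at x = -42 mm, y = 200 mm minus the bolt's travel in the stand's frame and moves along the stand's y.
- solvent_bottle: Amber glass bottle, square body 68 x 68 x 90 mm, about 0.55 kg, loose in the bay with 1.5 mm of play at each side. Origin: centre of its underside, 6 mm above the bench; z up, the cap's axis; sides parallel to the bay. Shoulder at 90 to 103 mm, neck 37 mm wide (collar 43 mm wide at 107 to 111 mm) above its origin.
- cap: Blue ribbed screw cap, 50 mm in diameter, 26 mm high, already started on the bottle's thread. Origin: centre of its lower edge, on the bottle's axis, 116 mm above the bottle's underside (122 mm above the bench) when bottomed out; z up; x points to the vent plug and turns with the cap. On its top a white port 3 mm high in the middle.
- cap_grip (a point): Point on the cap's axis at mid height of its ribbed side, 13 mm above its lower edge: where to grip it.
- cap_vent (a point): Top of the cap's small white vent plug with its red bar, 15.5 mm from the cap's axis and 4 mm above the cap's top; shows which way the cap is turned.
- cap_turn (a joint): Turn of the cap on the bottle, in rad: 0 = bottomed out (a hard stop), growing anticlockwise seen from above, as it is unscrewed; a quarter turn is 1.57. It starts at 2.2 to 3.8. The cap rises 4 mm a turn; it turns with about 0.08 N m of friction and stays where it is left.
- beaker: Bystander: glass beaker, 68 mm wide, 88 mm high, right of the stand.
- spare_cap: Bystander: loose grey cap, 50 mm wide, 26 mm high, lying open side up in front of the stand.
- spanner: Bystander: steel spanner, 150 mm long, lying in front of the stand.
- tape_roll: Bystander: blue roll of tape, 84 mm wide, 24 mm high, behind the stand.
- column: Bystander: steel chromatography column, 146 mm long, 18 mm high, lying behind the stand.
- clear_bottle: Bystander: closed round clear bottle with a blue cap, 66 mm wide, 135 mm high, standing free on the bench.
- vial_tray: Bystander: blue vial tray with small vials, 100 x 150 mm, 40 mm high.
- notebook: Bystander: blue notebook lying flat, 210 x 148 x 14 mm.
Mind the look-alikes: they are no part of the job. What is shaped like the solvent_bottle but green is not meant.

How it is judged (in metres and radians):
On the way, in this order (a step that is already met when the one before it is completed fails the run):
1. the bolt is fully home in its keeper (value of joint bolt above 0.095 m), for 0.1 s.
2. the cap is screwed down until it bottoms out, with the bolt home (value of joint cap_turn below 0.08 rad and value of joint bolt above 0.095 m), for 0.1 s.
At the end, for the whole second after the job is handed in: Bolt home (within 5 mm of its stop); the cap a quarter turn (90 degrees, give or take 20) back from bottomed out and not turning; the fingers around its side grip it with 5 N or more; the bottle upright in its bay, neither lifted 4 mm nor pulled out (value of joint bolt above 0.095 m and value of joint cap_turn between 1.22 and 1.92 rad and velocity of joint cap_turn between -0.1 and 0.1 rad/s and contact force between the fingers and cap above 5 N and distance between the grasp point and cap_grip below 0.03 m and z of solvent_bottle in the frame of stand below 0.01 m and x of solvent_bottle in the frame of stand between -0.008 and 0.006 m and y of solvent_bottle in the frame of stand between -0.006 and 0.006 m and angle between solvent_bottle's own z axis and vertical below 0.06 rad); the arm keeps its last pose, push and grip.
It fails at once if a bystander is pushed more than 25 mm or tipped over (distance of any of beaker, spare_cap, spanner, tape_roll, column, clear_bottle, vial_tray, notebook from where it was at the start of the episode above 0.025 m or angle between any of beaker, clear_bottle's own z axis and vertical above 0.35 rad).
It fails at once if the solvent bottle is lifted out of its bay or tipped (z of solvent_bottle in the frame of stand above 0.02 m or angle between solvent_bottle's own z axis and vertical above 0.2 rad).
It also fails if it takes over 64 s, if anything falls off the work surface, if the arm or the gripper's body presses on something with over 40 N, if the wrist force passes 120 N, or if a joint passes its speed limit or range.

## Working session

There is one attempt and no reset: what is moved stays moved. The work goes in short steps, Python scripts to look and compute and a tool call to move; the robot and the scene stay as the last step left them, time stands still between calls to the robot, and variables do not carry over. Pictures are saved under pics/ and viewed, and the job is handed in when it is done.

Besides the shell and the picture viewer there is one more tool, called after "Call:" as a command line: name --argument value ..., lists and objects as JSON in quotes. arm_command: Moves the arm, as the interface text tells. Its arguments: {"type":"object","properties":{"commands":{"type":"array"}},"required":["commands"]}

```bash
mkdir -p pics; python3 - <<'E'
from rig import *
import cv2,numpy as np
for n in("side","top"):
    p,d=capture(n);cv2.imwrite(f"pics/{n}0.png",p[:,:,::-1]);np.savez(f"{n}0.npz",p=p,d=d)
    c=camera_model(n);print(n,np.round(c["intrinsics"],1).tolist(),np.round(c["pose"],4).tolist())
s=read_state();print(s)
E
```

```text
side [[362.0, 0.0, 318.7], [0.0, 362.0, 199.5], [0.0, 0.0, 1.0]] [[0.9916, -0.0868, 0.0959, 0.4529], [-0.1289, -0.7228, 0.6789, -0.8231], [0.0104, -0.6855, -0.728, 1.0271], [0.0, 0.0, 0.0, 1.0]]
top [[465.5, 0.0, 325.5], [0.0, 465.5, 195.1], [0.0, 0.0, 1.0]] [[-0.0074, -0.9938, 0.111, 0.3972], [-0.9998, 0.0052, -0.0199, 0.0371], [0.0192, -0.1111, -0.9936, 1.3836], [0.0, 0.0, 0.0, 1.0]]
{'time_s': 0.1, 'joint_positions': array([ 6.37437149e+01,  3.02725747e+01,  8.21489069e+01,  8.91103126e-04,
        6.76875094e+01, -1.02265840e+01]), 'qvel': array([ 0.06254406, -0.16060288, -0.15502974,  0.02952276,  0.04359054,
        0.09424138]), 'tau': array([-2.67992609e-04, -4.40983629e+01, -1.77151108e+01,  6.34491839e-02,
        5.33787045e-02, -4.30611442e-05]), 'position': array([0.17226119, 0.60013572, 0.22968164]), 'tcp_rot': array([[-9.61116897e-01,  2.76140509e-01, -8.54434279e-04],
       [ 2.76141607e-01,  9.61115458e-01, -1.69961827e-03],
       [ 3.51876539e-04, -1.86947669e-03, -9.99998191e-01]]), 'force': array([-0.09022432, -0.92433417,  0.13684403]), 'moment': array([-0.02105362,  0.02802765, -0.00991501]), 'opening': 1.0011356470605743}
```

View pics/side0.png

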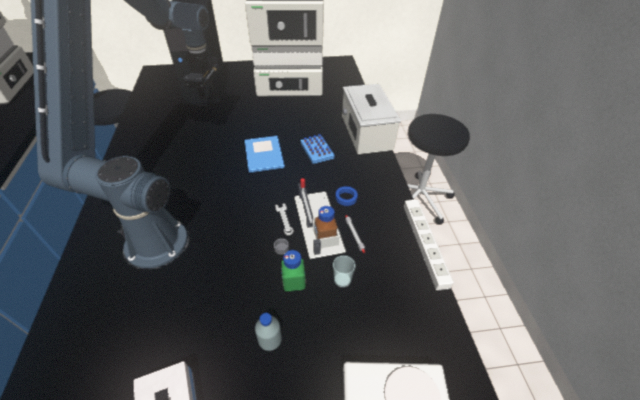

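View pics/top0.png

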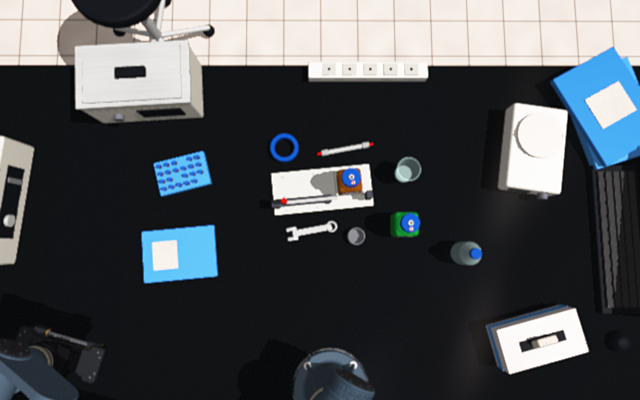

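Side view: the amber bottle's cap is at (326,213), the green look-alike's at (292,258) and the clear bottle's at (266,319). The red knob is near (303,183). Top view: amber cap (350,178), green (408,222), clear (475,253), and the red knob (284,201). I pick the amber bottle and its stand, and check with close crops.

```bash
python3 - <<'E'
import cv2,numpy as np
a=np.load("side0.npz")["p"][170:270,260:370,::-1];b=np.load("top0.npz")["p"][150:230,255:435,::-1]
a=cv2.resize(a,None,fx=5,fy=5,interpolation=cv2.INTER_CUBIC);b=cv2.resize(b,None,fx=4.4,fy=4.4,interpolation=cv2.INTER_CUBIC)
cv2.imwrite("pics/ca.png",a);cv2.imwrite("pics/cb.png",b)
E
```

```text
(no output)
```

View pics/ca.png

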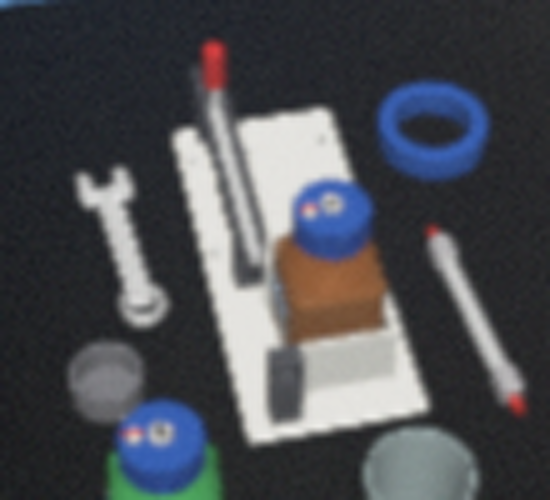

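View pics/cb.png

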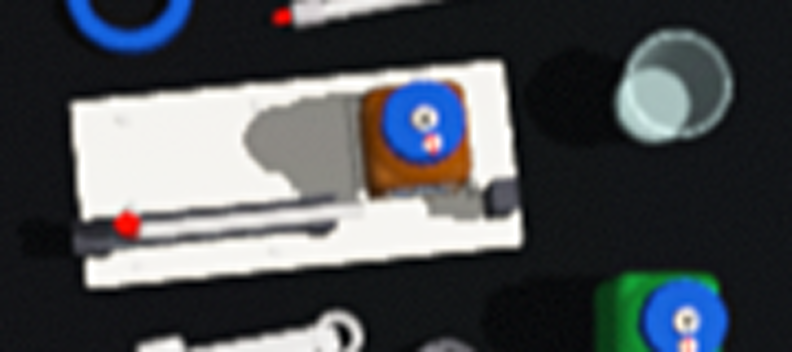

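Both crops show the amber bottle in the white/grey stand, with the red knob at the far left end of the channel. The cap's vent is at about (353,182) in the top view. Now I'll measure.

```bash
cat >h.py <<'E'
import cv2,numpy as np
from rig import *
C={n:camera_model(n) for n in("side","top")}
def ray(n,u,v):
    K=np.array(C[n]["intrinsics"]);T=np.array(C[n]["pose"])
    d=T[:3,:3]@np.linalg.solve(K,[u,v,1.]);return T[:3,3],d/np.linalg.norm(d)
def plane(n,u,v,z):
    o,d=ray(n,u,v);return o+d*(z-o[2])/d[2]
def tri(a,b):
    o1,d1=ray("side",*a);o2,d2=ray("top",*b)
    t=np.linalg.lstsq(np.c_[d1,-d2],o2-o1,rcond=None)[0]
    p,q=o1+d1*t[0],o2+d2*t[1];return (p+q)/2,np.linalg.norm(p-q)
def blobs(img,kind,box):
    x0,y0,x1,y1=box;hsv=cv2.cvtColor(np.ascontiguousarray(img[y0:y1,x0:x1]),cv2.COLOR_RGB2HSV).astype(int);h,s,v=hsv[...,0],hsv[...,1],hsv[...,2]
    m={"red":((h<8)|(h>172))&(s>120)&(v>90),"blue":(h>100)&(h<125)&(s>140)&(v>50),"white":(s<40)&(v>180)}[kind].astype(np.uint8)
    n,l,st,ce=cv2.connectedComponentsWithStats(m)
    return [(st[i,4],ce[i]+[x0,y0],st[i,:4]+[x0,y0,0,0]) for i in range(1,n) if st[i,4]>=2],m
E
python3 - <<'E'
from h import *
S=np.load("side0.npz")["p"];T=np.load("top0.npz")["p"]
for k in("red","blue"):
    print(k,"side",blobs(S,k,(295,175,335,225))[0]);print(k,"top",blobs(T,k,(265,165,365,210))[0])
b,m=blobs(T,"white",(262,158,382,222));
cs,_=cv2.findContours(m,cv2.RETR_EXTERNAL,cv2.CHAIN_APPROX_NONE)
c=max(cs,key=cv2.contourArea);r=cv2.minAreaRect(c);print(r)
for p in cv2.boxPoints(r)+[262,158]: print(p,plane("top",p[0],p[1],.006).round(4))
d=np.load("top0.npz")["d"]
for u,v in((284,201),(350,178),(300,180),(368,195)):
    o,rr=ray("top",u,v);R=np.array(C["top"]["pose"]);print(u,v,(o+rr*d[v,u]/(rr@R[:3,2])).round(4))
E
```

```text
red side [(np.int32(41), array([302.2195122 , 182.19512195]), array([300, 178,   5,  10]))]
red top [(np.int32(2), array([341. , 174.5]), array([341, 174,   1,   2])), (np.int32(2), array([343.5, 184.5]), array([343, 184,   2,   2])), (np.int32(30), array([283.5       , 200.66666667]), array([281, 198,   6,   6]))]
blue side [(np.int32(128), array([327.2109375, 213.890625 ]), array([320, 207,  15,  14]))]
blue top [(np.int32(215), array([350.27906977, 176.93488372]), array([342, 169,  18,  18]))]
((59.141632080078125, 24.072917938232422), (27.967164993286133, 98.3157730102539), 84.50768280029297)
[270.87102985 172.85854721] [0.6189 0.1722 0.006 ]
[368.73543549 163.44852066] [ 0.6462 -0.1213  0.006 ]
[371.41223145 191.28728867] [ 0.5619 -0.1278  0.006 ]
[273.54782867 200.69731522] [0.5352 0.1638 0.006 ]
284 201 [0.5223 0.1245 0.1254]
350 178 [ 0.5801 -0.0533  0.1552]
300 180 [0.596  0.085  0.0121]
368 195 [ 0.5435 -0.1101  0.0708]
```

```bash
python3 - <<'E'
from h import *
S=np.load("side0.npz")["p"];T=np.load("top0.npz")["p"]
# stand plate, whole: close the mask over the bolt
_,m=blobs(T,"white",(262,158,382,222));m=cv2.morphologyEx(m,cv2.MORPH_CLOSE,np.ones((9,9)))
c=max(cv2.findContours(m,cv2.RETR_EXTERNAL,cv2.CHAIN_APPROX_NONE)[0],key=cv2.contourArea);r=cv2.minAreaRect(c)
P=np.array([plane("top",p[0]+262,p[1]+158,.006) for p in cv2.boxPoints(r)]);print(P.round(4),P.mean(0).round(4),np.linalg.norm(np.diff(P,axis=0),axis=1).round(4))
# knob
print("knob tri top-edge",tri((302.3,179.3),(283.5,200.7)),"plane side centre .105",plane("side",302.2,182.2,.105),"top .124",plane("top",283.5,200.7,.122))
# cap: circle in top, top white port
for n,im,box in(("top",T,(338,165,365,190)),("side",S,(316,203,338,224))):
    _,m=blobs(im,"blue",box);c=max(cv2.findContours(m,cv2.RETR_EXTERNAL,cv2.CHAIN_APPROX_NONE)[0],key=cv2.contourArea)
    print(n,cv2.minEnclosingCircle(c),box)
    x0,y0,x1,y1=box
    g=cv2.resize(im[y0:y1,x0:x1,::-1],None,fx=22,fy=22,interpolation=cv2.INTER_NEAREST);cv2.imwrite(f"pics/cap_{n}.png",g)
E
```

```text
[[ 0.6187  0.1724  0.006 ]
 [ 0.6472 -0.121   0.006 ]
 [ 0.521  -0.1312  0.006 ]
 [ 0.4936  0.1594  0.006 ]] [0.5701 0.0199 0.006 ] [0.2948 0.1266 0.2919]
knob tri top-edge (array([0.52473108, 0.12604243, 0.12350125]), np.float64(0.002839567360579199)) plane side centre .105 [0.5257792  0.13037554 0.105     ] top .124 [0.52345476 0.12611074 0.122     ]
top ((12.663934707641602, 12.15573787689209), 9.236848831176758) (338, 165, 365, 190)
side ((10.649999618530273, 10.183333396911621), 7.66752815246582) (316, 203, 338, 224)
```

View pics/cap_top.png

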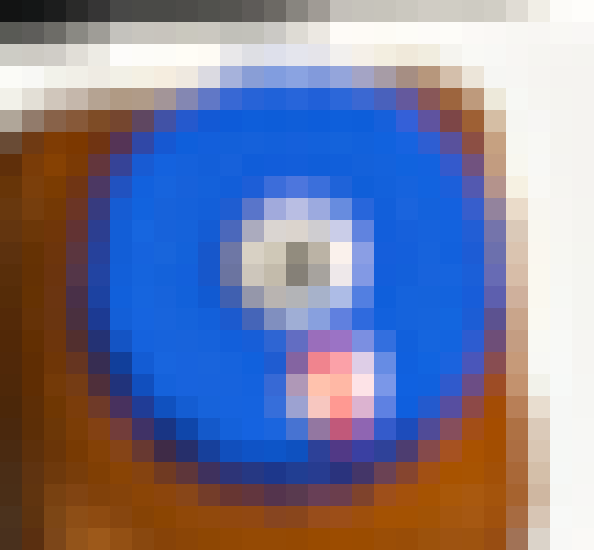

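View pics/cap_side.png

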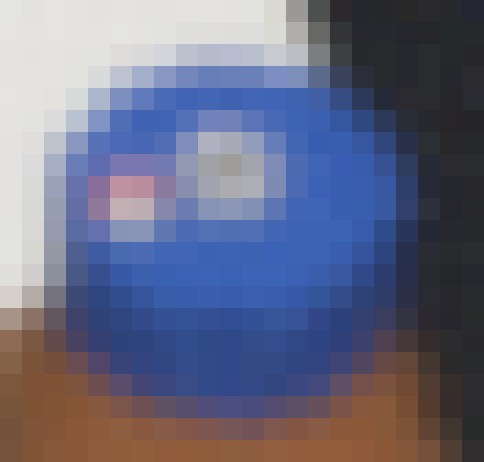

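```bash
python3 - <<'E'
from h import *
p,e=tri((326,210),(351,176.5));v,e2=tri((321.5,211.7),(352.9,182.0));print("port",p.round(4),e,"vent",v.round(4),e2,"r",np.linalg.norm((v-p)[:2]),"dir",np.degrees(np.arctan2(*(v-p)[1::-1])))
print(plane("top",351,176.5,.155),plane("side",326,210,.155),plane("top",352.9,182,.155))
# stand frame fit from plate corners
P=np.array([[.6187,.1724],[.6472,-.1210],[.521,-.1312],[.4936,.1594]]);Q=np.array([[.055,.225],[.055,-.07],[-.07,-.07],[-.07,.225]])
H=(Q-Q.mean(0)).T@(P-P.mean(0));th=np.arctan2(H[0,1]-H[1,0],H[0,0]+H[1,1]);R=np.array([[np.cos(th),-np.sin(th)],[np.sin(th),np.cos(th)]])
o=P.mean(0)-R@Q.mean(0);print("yaw",np.degrees(th),"o",o,"port in stand",R.T@(p[:2]-o),"knob",R.T@(np.array([.524,.1265])-o))
E
```

```text
port [ 0.5851 -0.0563  0.1522] 0.0011797489783308653 vent [ 0.5701 -0.0612  0.1516] 0.000641355039234571 r 0.01585856622200358 dir -161.8863499315279
[ 0.5841236  -0.05607154  0.155     ] [ 0.58531792 -0.0586511   0.155     ] [ 0.56927061 -0.06094643  0.155     ]
yaw 5.437882939478024 o [ 0.58493565 -0.05654046] port in stand [0.00023109 0.0002304 ] knob [-0.0433153   0.18799136]
```

```bash
cat >>h.py <<'E'
from scipy.spatial.transform import Rotation as Ro
def go(x,y,z,yaw):
    "units: shift in present tool axes, then turn about tool axes (yaw = heading of tool y)"
    s=read_state();R=s["tcp_rot"];d=R.T@(np.array([x,y,z])-s["position"])
    a=np.radians(yaw);Y=np.array([np.cos(a),np.sin(a),0]);Z=np.array([0,0,-1.]);G=np.c_[np.cross(Y,Z),Y,Z]
    r=Ro.from_matrix(R.T@G).as_rotvec(degrees=True)
    print("t",round(s["time_s"],2),"pos",s["position"].round(4),"yaw",np.degrees(np.arctan2(R[1,1],R[0,1])).round(2),"j",s["joint_positions"].round(1),"F",s["force"].round(1),"M",s["moment"].round(2),"op",round(s["opening"],3))
    print("shift units",(d/.025).round(3),"turn units",(r/6).round(3))
E
python3 -c "
from h import *
go(.5243,.1265,.22,95.4)"
```

```text
t 0.1 pos [0.1723 0.6001 0.2297] yaw 73.97 j [ 63.7  30.3  82.1   0.   67.7 -10.2] F [-0.1 -0.9  0.1] M [-0.02  0.03 -0.01] op 1.001
shift units [-18.766 -14.32    0.407] turn units [-0.017 -0.007 -3.572]
```

Call:
arm_command --commands '[{"translation": [-0.78, -0.6, 0.015], "dr": [0, 0, 0], "jaw": 0}, {"translation": [-0.78, -0.6, 0.015], "dr": [0, 0, 0], "jaw": 0}, {"translation": [-0.78, -0.6, 0.015], "dr": [0, 0, 0], "jaw": 0}, {"translation": [-0.78, -0.6, 0.015], "dr": [0, 0, 0], "jaw": 0}, {"translation": [-0.78, -0.6, 0.015], "dr": [0, 0, 0], "jaw": 0}, {"translation": [-0.78, -0.6, 0.015], "dr": [0, 0, 0], "jaw": 0}, {"translation": [-0.78, -0.6, 0.015], "dr": [0, 0, 0], "jaw": 0}, {"translation": [-0.78, -0.6, 0.015], "dr": [0, 0, 0], "jaw": 0}, {"translation": [-0.78, -0.6, 0.015], "dr": [0, 0, 0], "jaw": 0}, {"translation": [-0.78, -0.6, 0.015], "dr": [0, 0, 0], "jaw": 0}, {"translation": [-0.78, -0.6, 0.015], "dr": [0, 0, 0], "jaw": 0}, {"translation": [-0.78, -0.6, 0.015], "dr": [0, 0, 0], "jaw": 0}]'

```text
time_s: 1.1
position: [0.3481, 0.3619, 0.2258]
tcp_rot: [[-0.961, 0.276, -0.001], [0.276, 0.961, -0.0], [0.0, -0.001, -1.0]]
force: [0.1, -0.7, 0.4]
opening: 1.001
```

Call:
arm_command --commands '[{"translation": [-0.78, -0.6, 0.015], "dr": [0, 0, 0], "jaw": 0}, {"translation": [-0.78, -0.6, 0.015], "dr": [0, 0, 0], "jaw": 0}, {"translation": [-0.78, -0.6, 0.015], "dr": [0, 0, 0], "jaw": 0}, {"translation": [-0.78, -0.6, 0.015], "dr": [0, 0, 0], "jaw": 0}, {"translation": [-0.78, -0.6, 0.015], "dr": [0, 0, 0], "jaw": 0}, {"translation": [-0.78, -0.6, 0.015], "dr": [0, 0, 0], "jaw": 0}, {"translation": [-0.78, -0.6, 0.015], "dr": [0, 0, 0], "jaw": 0}, {"translation": [-0.78, -0.6, 0.015], "dr": [0, 0, 0], "jaw": 0}, {"translation": [0, 0, 0], "dr": [0, 0, -0.9], "jaw": 0}, {"translation": [0, 0, 0], "dr": [0, 0, -0.9], "jaw": 0}, {"translation": [0, 0, 0], "dr": [0, 0, -0.9], "jaw": 0}, {"translation": [0, 0, 0], "dr": [0, 0, -0.87], "jaw": 0}]'

```text
time_s: 2.1
position: [0.4644, 0.2042, 0.2226]
tcp_rot: [[-0.995, -0.098, -0.001], [-0.098, 0.995, -0.0], [0.001, -0.0, -1.0]]
force: [-0.1, 0.2, 0.1]
opening: 1.002
```

```bash
python3 -c "
from h import *
go(.5243,.1265,.22,95.4)"
```

```text
t 2.1 pos [0.4644 0.2042 0.2226] yaw 95.61 j [ 11.1  21.8  99.2   0.   59.  -84.5] F [-0.1  0.2  0.1] M [-0.01  0.04  0.05] op 1.002
shift units [-2.083 -3.329  0.104] turn units [-0.001 -0.011  0.035]
```

Call:
arm_command --commands '[{"translation": [-0.7, -0.9, 0.03], "dr": [0, 0, 0], "jaw": 0}, {"translation": [-0.7, -0.9, 0.03], "dr": [0, 0, 0], "jaw": 0}, {"translation": [-0.68, -0.9, 0.03], "dr": [0, 0, 0.03], "jaw": 0}, {"translation": [0, -0.62, 0], "dr": [0, 0, 0], "jaw": 0}, {"translation": [0, 0, 0], "dr": [0, 0, 0], "jaw": 0}, {"translation": [0, 0, 0], "dr": [0, 0, 0], "jaw": 0}]'

```text
time_s: 2.6
position: [0.5237, 0.1264, 0.2203]
tcp_rot: [[-0.996, -0.089, -0.002], [-0.089, 0.996, 0.0], [0.002, 0.001, -1.0]]
force: [0.0, -1.2, 0.6]
opening: 1.0
```

```bash
python3 - <<'E'
from h import *
go(.5243,.1265,.112,95.4)
p,d=capture("side");q,d=capture("top")
a=cv2.resize(p[120:250,250:380,::-1],None,fx=3.8,fy=3.8);b=cv2.resize(q[150:230,255:335,::-1],None,fx=3.8,fy=3.8)
o=np.zeros((494,798,3),np.uint8);o[:,:494]=a;o[:304,494:]=b;cv2.imwrite("pics/k1.png",o)
E
```

```text
t 2.6 pos [0.5237 0.1264 0.2203] yaw 95.09 j [  1.7  24.4  95.1   0.   60.6 -93.4] F [ 0.  -1.2  0.6] M [0.03 0.07 0.03] op 1.0
shift units [-0.033 -0.     4.332] turn units [ 0.006 -0.015 -0.052]
```

View pics/k1.png

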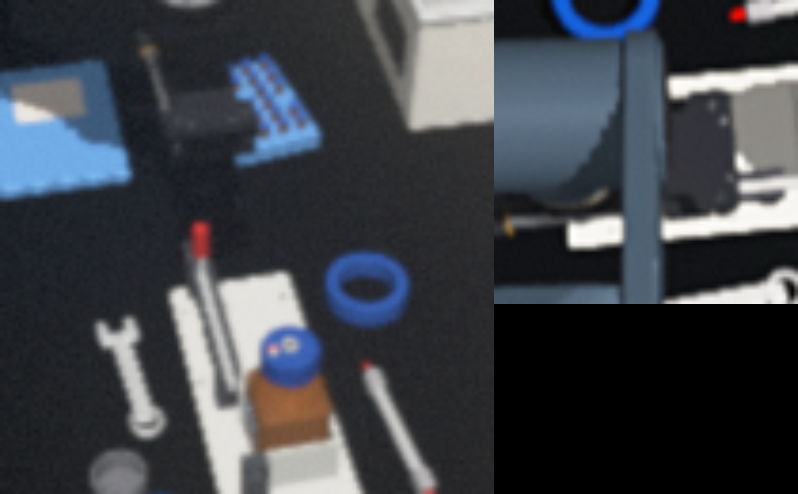

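The side crop shows the open gripper hanging above the red knob at crop pixel (200,240), and the knob is clear. I'll descend and grip.

Call:
arm_command --commands '[{"translation": [-0.03, 0, 0.9], "dr": [0, 0, -0.05], "jaw": 0}, {"translation": [0, 0, 0.9], "dr": [0, 0, 0], "jaw": 0}, {"translation": [0, 0, 0.9], "dr": [0, 0, 0], "jaw": 0}, {"translation": [0, 0, 0.9], "dr": [0, 0, 0], "jaw": 0}, {"translation": [0, 0, 0.7], "dr": [0, 0, 0], "jaw": 0}, {"translation": [0, 0, 0], "dr": [0, 0, 0], "jaw": 0}, {"translation": [0, 0, 0], "dr": [0, 0, 0], "jaw": 0}]'

```text
time_s: 3.28
position: [0.5237, 0.1279, 0.1128]
tcp_rot: [[-0.995, -0.097, -0.002], [-0.097, 0.995, 0.0], [0.002, 0.0, -1.0]]
force: [0.1, -0.4, 0.3]
opening: 1.003
```

Call:
arm_command --commands '[{"translation": [0, 0, 0], "dr": [0, 0, 0], "jaw": 1}, {"translation": [0, 0, 0], "dr": [0, 0, 0], "jaw": 1}, {"translation": [0, 0, 0], "dr": [0, 0, 0], "jaw": 1}, {"translation": [0, 0, 0], "dr": [0, 0, 0], "jaw": 1}, {"translation": [0, 0, 0], "dr": [0, 0, 0], "jaw": 1}, {"translation": [0, 0, 0], "dr": [0, 0, 0], "jaw": 1}, {"translation": [0, 0, 0], "dr": [0, 0, 0], "jaw": 1}, {"translation": [0, 0, 0], "dr": [0, 0, 0], "jaw": 1}]'

```text
time_s: 3.95
position: [0.5248, 0.1269, 0.1134]
tcp_rot: [[-0.995, -0.096, 0.0], [-0.096, 0.995, -0.0], [-0.0, -0.0, -1.0]]
force: [-0.3, -0.2, 0.5]
opening: 0.483
```

```bash
python3 - <<'E'
from h import *
y=np.radians(5.4);go(.5849-.042*np.cos(y)-.1*np.sin(y),-.0565-.042*np.sin(y)+.1*np.cos(y),.112,95.4)
p,d=capture("side")
cv2.imwrite("pics/k2.png",cv2.resize(p[120:250,250:380,::-1],None,fx=4,fy=4))
E
```

```text
t 3.95 pos [0.5248 0.1269 0.1134] yaw 95.5 j [  1.7  33.5 100.3  -0.   46.2 -93.8] F [-0.3 -0.2  0.5] M [0.05 0.03 0.07] op 0.483
shift units [-0.015 -3.529  0.056] turn units [-0.     0.001  0.016]
```

View pics/k2.png

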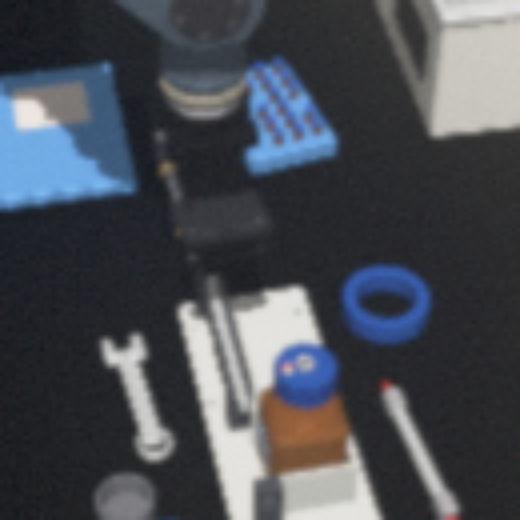

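The picture shows the fingers around the knob. They are still closing, so I'll wait longer.

Call:
arm_command --commands '[{"translation": [0, 0, 0], "dr": [0, 0, 0], "jaw": 1}, {"translation": [0, 0, 0], "dr": [0, 0, 0], "jaw": 1}, {"translation": [0, 0, 0], "dr": [0, 0, 0], "jaw": 1}, {"translation": [0, 0, 0], "dr": [0, 0, 0], "jaw": 1}, {"translation": [0, 0, 0], "dr": [0, 0, 0], "jaw": 1}, {"translation": [0, 0, 0], "dr": [0, 0, 0], "jaw": 1}, {"translation": [0, 0, 0], "dr": [0, 0, 0], "jaw": 1}, {"translation": [0, 0, 0], "dr": [0, 0, 0], "jaw": 1}]'

```text
time_s: 4.67
position: [0.5248, 0.1269, 0.1132]
tcp_rot: [[-0.995, -0.096, -0.0], [-0.096, 0.995, -0.0], [0.0, -0.0, -1.0]]
force: [-0.1, -1.2, 0.2]
opening: 0.166
```

Call:
arm_command --commands '[{"translation": [0, -0.2, 0], "dr": [0, 0, 0], "jaw": 1}, {"translation": [0, -0.4, 0], "dr": [0, 0, 0], "jaw": 1}, {"translation": [0, -0.4, 0], "dr": [0, 0, 0], "jaw": 1}, {"translation": [0, -0.4, 0], "dr": [0, 0, 0], "jaw": 1}, {"translation": [0, 0, 0], "dr": [0, 0, 0], "jaw": 1}]'

```text
time_s: 5.08
position: [0.5283, 0.0896, 0.1132]
tcp_rot: [[-0.996, -0.095, -0.001], [-0.095, 0.996, -0.001], [0.001, -0.001, -1.0]]
force: [-1.0, -1.7, -0.8]
opening: 0.173
```

```bash
python3 - <<'E'
from h import *
y=np.radians(5.4);go(.5849-.042*np.cos(y)-.1*np.sin(y),-.0565-.042*np.sin(y)+.1*np.cos(y),.112,95.4)
E
```

```text
t 5.08 pos [0.5283 0.0896 0.1132] yaw 95.43 j [-2.300e+00  3.330e+01  1.009e+02 -1.000e-01  4.580e+01 -9.760e+01] F [-1.  -1.7 -0.8] M [-0.3   0.06  0.04] op 0.173
shift units [-0.024 -2.03   0.053] turn units [-0.014 -0.006  0.004]
```

Call:
arm_command --commands '[{"translation": [0, -0.4, 0], "dr": [0, 0, 0], "jaw": 1}, {"translation": [0, -0.4, 0], "dr": [0, 0, 0], "jaw": 1}, {"translation": [0, -0.4, 0], "dr": [0, 0, 0], "jaw": 1}, {"translation": [0, -0.4, 0], "dr": [0, 0, 0], "jaw": 1}, {"translation": [0, -0.2, 0], "dr": [0, 0, 0], "jaw": 1}, {"translation": [0, -0.1, 0], "dr": [0, 0, 0], "jaw": 1}, {"translation": [0, 0, 0], "dr": [0, 0, 0], "jaw": 1}, {"translation": [0, 0, 0], "dr": [0, 0, 0], "jaw": 1}]'

```text
time_s: 5.75
position: [0.5326, 0.0439, 0.1133]
tcp_rot: [[-0.995, -0.097, -0.0], [-0.097, 0.995, -0.001], [0.001, -0.001, -1.0]]
force: [-0.5, -1.6, -0.8]
opening: 0.169
```

Call:
arm_command --commands '[{"translation": [0, -0.1, 0], "dr": [0, 0, 0], "jaw": 1}, {"translation": [0, -0.1, 0], "dr": [0, 0, 0], "jaw": 1}, {"translation": [0, 0, 0], "dr": [0, 0, 0], "jaw": 1}]'

```text
time_s: 6.0
position: [0.533, 0.04, 0.1132]
tcp_rot: [[-0.995, -0.096, -0.001], [-0.096, 0.995, 0.0], [0.001, 0.0, -1.0]]
force: [-1.2, 1.0, -1.6]
opening: 0.169
```

```bash
python3 - <<'E'
from h import *
y=np.radians(5.4);go(.5849-.042*np.cos(y)-.1*np.sin(y),-.0565-.042*np.sin(y)+.1*np.cos(y),.112,95.4)
E
```

```text
t 6.0 pos [0.533  0.04   0.1132] yaw 95.52 j [  -7.7   33.2  101.1    0.    45.7 -103.2] F [-1.2  1.  -1.6] M [ 0.13  0.15 -0.  ] op 0.169
shift units [-0.025 -0.039  0.05 ] turn units [ 0.003 -0.005  0.02 ]
```

Call:
arm_command --commands '[{"translation": [0, -0.1, 0], "dr": [0, 0, 0], "jaw": 1}, {"translation": [0, -0.1, 0], "dr": [0, 0, 0], "jaw": 1}, {"translation": [0, 0, 0], "dr": [0, 0, 0], "jaw": 1}]'

```text
time_s: 6.25
position: [0.533, 0.0387, 0.1132]
tcp_rot: [[-0.996, -0.093, -0.001], [-0.093, 0.996, 0.007], [0.0, 0.007, -1.0]]
force: [0.5, 14.7, -0.3]
opening: 0.171
```

Call:
arm_command --commands '[{"translation": [0, -0.1, 0], "dr": [0, 0, 0], "jaw": 1}, {"translation": [0, 0, 0], "dr": [0, 0, 0], "jaw": 1}, {"translation": [0, 0, 0], "dr": [0, 0, 0], "jaw": 1}]'

```text
time_s: 6.5
position: [0.533, 0.0385, 0.1132]
tcp_rot: [[-0.996, -0.092, -0.001], [-0.092, 0.996, 0.01], [0.0, 0.01, -1.0]]
force: [1.7, 20.4, -0.0]
opening: 0.174
```

```bash
python3 - <<'E'
from h import *
y=np.radians(5.4);go(.5849-.042*np.cos(y)-.1*np.sin(y),-.0565-.042*np.sin(y)+.1*np.cos(y),.112,95.4)
p,d=capture("side")
cv2.imwrite("pics/k3.png",cv2.resize(p[120:250,250:380,::-1],None,fx=4,fy=4))
E
```

```text
t 6.5 pos [0.533  0.0385 0.1132] yaw 95.28 j [  -8.2   33.2  101.1    0.8   45.8 -104. ] F [ 1.7 20.4 -0. ] M [ 3.68 -0.09  0.05] op 0.174
shift units [-0.028  0.02   0.049] turn units [ 0.1   -0.001 -0.02 ]
```

View pics/k3.png

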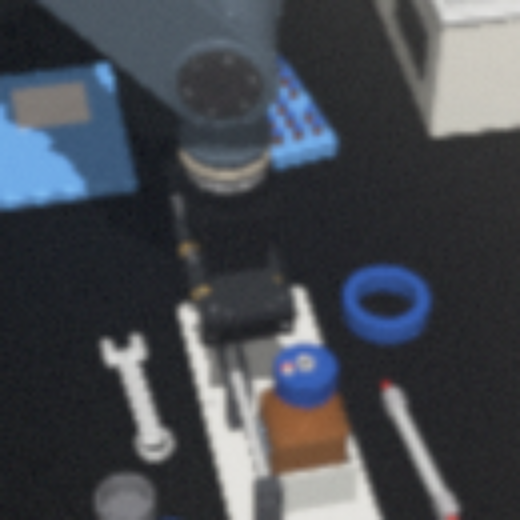

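The bolt met a hard 20 N stop within 1 mm of the computed home position, and its bar now reaches the keeper (crop pixel (265,480)). I'll unload, release and rise.

Call:
arm_command --commands '[{"translation": [0, 0.15, 0], "dr": [0, 0, 0], "jaw": 1}, {"translation": [0, 0, 0], "dr": [0, 0, 0], "jaw": 0}, {"translation": [0, 0, 0], "dr": [0, 0, 0], "jaw": 0}, {"translation": [0, 0, 0], "dr": [0, 0, 0], "jaw": 0}, {"translation": [0, 0, 0], "dr": [0, 0, 0], "jaw": 0}, {"translation": [0, 0, 0], "dr": [0, 0, 0], "jaw": 0}, {"translation": [0, 0, 0], "dr": [0, 0, 0], "jaw": 0}, {"translation": [0, 0, -0.9], "dr": [0, 0, 0], "jaw": 0}, {"translation": [0, 0, -0.9], "dr": [0, 0, 0], "jaw": 0}, {"translation": [0, 0, -0.9], "dr": [0, 0, 0], "jaw": 0}, {"translation": [0, 0, -0.9], "dr": [0, 0, 0], "jaw": 0}, {"translation": [0, 0, -0.9], "dr": [0, 0, 0], "jaw": 0}]'

```text
time_s: 7.55
position: [0.5335, 0.0357, 0.2269]
tcp_rot: [[-0.995, -0.096, 0.0], [-0.096, 0.995, -0.0], [0.0, -0.0, -1.0]]
force: [0.3, 0.4, 0.1]
opening: 0.917
```

```bash
python3 - <<'E'
from h import *
go(.585,-.0563,.225,130)
p,d=capture("side");q,d=capture("top")
cv2.imwrite("pics/k4.png",cv2.resize(p[120:250,250:380,::-1],None,fx=4,fy=4))
b,_=blobs(p,"red",(295,175,325,225));print(b)
for n,c,r in b: print(plane("side",*c,.105))
E
```

```text
t 7.55 pos [0.5335 0.0357 0.2269] yaw 95.48 j [  -8.1   23.5   95.3   -0.    61.2 -103.6] F [0.3 0.4 0.1] M [0.02 0.03 0.02] op 0.917
shift units [-1.7   -3.862  0.076] turn units [-2.000e-03 -1.000e-03 -5.753e+00]
[(np.int32(34), array([306.94117647, 199.61764706]), array([305, 196,   5,   9]))]
[0.53364714 0.0412179  0.105     ]
```

View pics/k4.png

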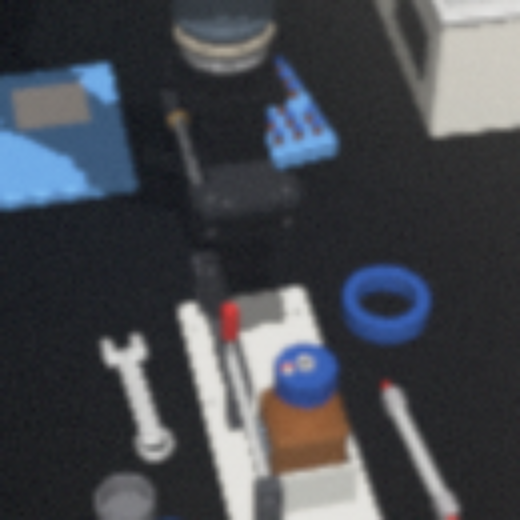

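The knob moved 89.5 mm between the two side views and the bar sits in the keeper. Next I'll go above the cap at about yaw 120°, which leaves room to turn clockwise.

Call:
arm_command --commands '[{"translation": [-0.42, -0.96, 0.02], "dr": [0, 0, 0], "jaw": 0}, {"translation": [-0.42, -0.96, 0.02], "dr": [0, 0, 0], "jaw": 0}, {"translation": [-0.43, -0.97, 0.02], "dr": [0, 0, 0], "jaw": 0}, {"translation": [-0.43, -0.97, 0.02], "dr": [0, 0, 0], "jaw": 0}, {"translation": [0, 0, 0], "dr": [0, 0, -1], "jaw": 0}, {"translation": [0, 0, 0], "dr": [0, 0, -1], "jaw": 0}, {"translation": [0, 0, 0], "dr": [0, 0, -1], "jaw": 0}, {"translation": [0, 0, 0], "dr": [0, 0, -1], "jaw": 0}, {"translation": [0, 0, 0], "dr": [0, 0, 0], "jaw": 0}, {"translation": [0, 0, 0], "dr": [0, 0, 0], "jaw": 0}]'

```text
time_s: 8.48
position: [0.5846, -0.056, 0.2229]
tcp_rot: [[-0.872, -0.49, -0.002], [-0.49, 0.872, 0.0], [0.001, 0.001, -1.0]]
force: [0.2, 0.3, -0.3]
opening: 0.998
```

```bash
python3 - <<'E'
from h import *
go(.585,-.0563,.127,119.5)
p,d=capture("side")
cv2.imwrite("pics/k5.png",cv2.resize(p[120:250,250:380,::-1],None,fx=4,fy=4))
E
```

```text
t 8.48 pos [ 0.5846 -0.056   0.2229] yaw 119.33 j [ -16.4   27.8   88.1   -0.    64.2 -135.7] F [ 0.2  0.3 -0.3] M [0.04 0.11 0.01] op 0.998
shift units [-0.011 -0.023  3.835] turn units [ 0.01  -0.011 -0.028]
```

View pics/k5.png

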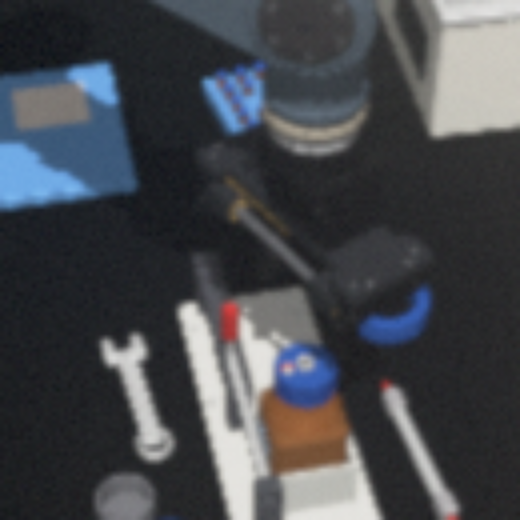

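Call:
arm_command --commands '[{"translation": [-0.01, -0.02, 0.9], "dr": [0, 0, 0], "jaw": 0}, {"translation": [0, 0, 0.9], "dr": [0, 0, 0], "jaw": 0}, {"translation": [0, 0, 0.8], "dr": [0, 0, 0], "jaw": 0}, {"translation": [0, 0, 0.6], "dr": [0, 0, 0], "jaw": 0}, {"translation": [0, 0, 0.6], "dr": [0, 0, 0], "jaw": 0}, {"translation": [0, 0, 0], "dr": [0, 0, 0], "jaw": 0}, {"translation": [0, 0, 0], "dr": [0, 0, 0], "jaw": 0}]'

```text
time_s: 9.12
position: [0.585, -0.056, 0.128]
tcp_rot: [[-0.871, -0.491, -0.002], [-0.491, 0.871, 0.001], [0.002, 0.002, -1.0]]
force: [-0.4, 0.4, 0.4]
opening: 1.006
```

Call:
arm_command --commands '[{"translation": [0, 0, 0], "dr": [0, 0, 0], "jaw": 1}, {"translation": [0, 0, 0], "dr": [0, 0, 0], "jaw": 1}, {"translation": [0, 0, 0], "dr": [0, 0, 0], "jaw": 1}, {"translation": [0, 0, 0], "dr": [0, 0, 0], "jaw": 1}, {"translation": [0, 0, 0], "dr": [0, 0, 0], "jaw": 1}, {"translation": [0, 0, 0], "dr": [0, 0, 0], "jaw": 1}, {"translation": [0, 0, 0], "dr": [0, 0, 0], "jaw": 1}, {"translation": [0, 0, 0], "dr": [0, 0, 0], "jaw": 1}, {"translation": [0, 0, 0], "dr": [0, 0, 0], "jaw": 1}, {"translation": [0, 0, 0], "dr": [0, 0, 0], "jaw": 1}]'

```text
time_s: 9.95
position: [0.5858, -0.0564, 0.129]
tcp_rot: [[-0.87, -0.493, 0.001], [-0.493, 0.87, -0.0], [-0.0, -0.001, -1.0]]
force: [-0.3, -0.4, 1.2]
opening: 0.564
```

```bash
python3 - <<'E'
from h import *
go(.585,-.0563,.128,119.5)
p,d=capture("side")
cv2.imwrite("pics/k6.png",cv2.resize(p[140:250,270:380,::-1],None,fx=5,fy=5))
E
```

```text
t 9.95 pos [ 0.5858 -0.0564  0.129 ] yaw 119.51 j [ -16.4   35.    92.6   -0.    52.4 -135.9] F [-0.3 -0.4  1.2] M [-0.1   0.01  0.03] op 0.564
shift units [0.027 0.02  0.042] turn units [-0.006  0.003  0.002]
```

View pics/k6.png

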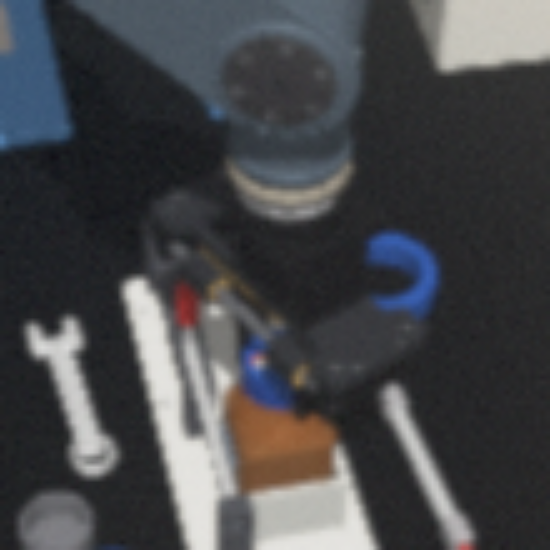

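The fingers grip the cap: the opening is 0.564, or 49 mm, and the blue cap sits between the pads at crop pixel (265,375). I'll turn clockwise, following the thread down.

Call:
arm_command --commands '[{"translation": [0, 0, 0], "dr": [0, 0, 0.5], "jaw": 1}, {"translation": [0, 0, 0.003], "dr": [0, 0, 1], "jaw": 1}, {"translation": [0, 0, 0.003], "dr": [0, 0, 1], "jaw": 1}, {"translation": [0, 0, 0.003], "dr": [0, 0, 1], "jaw": 1}, {"translation": [0, 0, 0.003], "dr": [0, 0, 1], "jaw": 1}, {"translation": [0, 0, 0.003], "dr": [0, 0, 1], "jaw": 1}, {"translation": [0, 0, 0.003], "dr": [0, 0, 1], "jaw": 1}]'

```text
time_s: 10.58
position: [0.5858, -0.0564, 0.1286]
tcp_rot: [[-0.986, 0.17, 0.0], [0.17, 0.986, -0.001], [-0.0, -0.0, -1.0]]
force: [-0.7, -1.7, 3.1]
opening: 0.565
```

```bash
python3 - <<'E'
from h import *
go(.585,-.0563,.128,119.5)
p,d=capture("side")
cv2.imwrite("pics/k7.png",cv2.resize(p[140:250,270:380,::-1],None,fx=5,fy=5))
E
```

```text
t 10.58 pos [ 0.5858 -0.0564  0.1286] yaw 80.24 j [-16.4  35.   92.6  -0.   52.3 -96.6] F [-0.7 -1.7  3.1] M [-0.22  0.03  0.08] op 0.565
shift units [ 0.031 -0.001  0.023] turn units [-6.000e-03  3.000e-03 -6.543e+00]
```

View pics/k7.png

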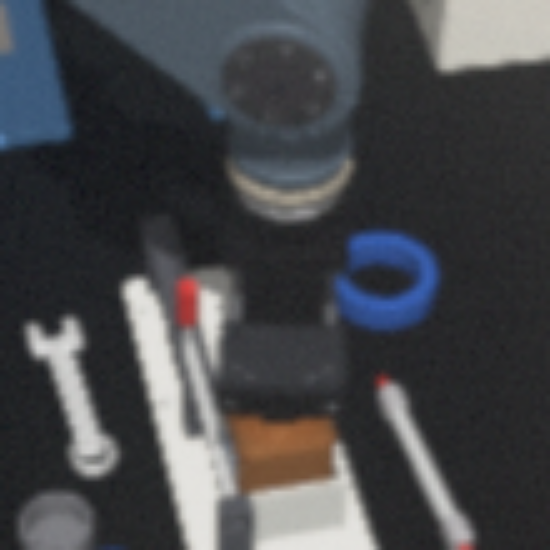

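The wrist moment about z is 0.08 N m, which matches the thread friction, so the cap is turning with the gripper. I'll continue.

Call:
arm_command --commands '[{"translation": [0, 0, 0.003], "dr": [0, 0, 1], "jaw": 1}, {"translation": [0, 0, 0.003], "dr": [0, 0, 1], "jaw": 1}, {"translation": [0, 0, 0.003], "dr": [0, 0, 1], "jaw": 1}, {"translation": [0, 0, 0.003], "dr": [0, 0, 1], "jaw": 1}, {"translation": [0, 0, 0.003], "dr": [0, 0, 1], "jaw": 1}, {"translation": [0, 0, 0.003], "dr": [0, 0, 1], "jaw": 1}, {"translation": [0, 0, 0.003], "dr": [0, 0, 1], "jaw": 1}, {"translation": [0, 0, 0.003], "dr": [0, 0, 1], "jaw": 1}, {"translation": [0, 0, 0.003], "dr": [0, 0, 1], "jaw": 1}, {"translation": [0, 0, 0.003], "dr": [0, 0, 1], "jaw": 1}, {"translation": [0, 0, 0.003], "dr": [0, 0, 1], "jaw": 1}, {"translation": [0, 0, 0.003], "dr": [0, 0, 1], "jaw": 1}]'

```text
time_s: 11.63
position: [0.5856, -0.0565, 0.1278]
tcp_rot: [[-0.146, 0.989, 0.0], [0.989, 0.146, -0.001], [-0.001, -0.0, -1.0]]
force: [-1.3, -0.8, 2.6]
opening: 0.567
```

```bash
python3 - <<'E'
from h import *
go(.585,-.0563,.128,119.5)
E
```

```text
t 11.63 pos [ 0.5856 -0.0565  0.1278] yaw 8.37 j [-16.4  35.1  92.7  -0.   52.2 -24.7] F [-1.3 -0.8  2.6] M [-0.33  0.13  0.07] op 0.567
shift units [ 0.01  -0.022 -0.01 ] turn units [-7.0000e-03  3.0000e-03 -1.8521e+01]
```

Turned 111° so far. From here I'll go in smaller batches, watching the moment.

Call:
arm_command --commands '[{"translation": [0, 0, 0.003], "dr": [0, 0, 1], "jaw": 1}, {"translation": [0, 0, 0.003], "dr": [0, 0, 1], "jaw": 1}, {"translation": [0, 0, 0.003], "dr": [0, 0, 1], "jaw": 1}, {"translation": [0, 0, 0.003], "dr": [0, 0, 1], "jaw": 1}]'

```text
time_s: 11.97
position: [0.5855, -0.0564, 0.1275]
tcp_rot: [[0.269, 0.963, -0.0], [0.963, -0.269, -0.001], [-0.001, -0.0, -1.0]]
force: [-0.4, -1.0, 2.7]
opening: 0.567
```

```bash
python3 -c "
from h import *
go(.585,-.0563,.128,119.5)"
```

```text
t 11.97 pos [ 0.5855 -0.0564  0.1275] yaw -15.62 j [-16.4  35.1  92.7  -0.   52.2  -0.7] F [-0.4 -1.   2.7] M [-0.33  0.23  0.1 ] op 0.567
shift units [-0.001 -0.021 -0.021] turn units [-8.0000e-03  3.0000e-03 -2.2521e+01]
```

Call:
arm_command --commands '[{"translation": [0, 0, 0.003], "dr": [0, 0, 0.8], "jaw": 1}, {"translation": [0, 0, 0.003], "dr": [0, 0, 0.8], "jaw": 1}]'

```text
time_s: 12.13
position: [0.5855, -0.0564, 0.1274]
tcp_rot: [[0.425, 0.905, -0.0], [0.905, -0.425, -0.001], [-0.001, 0.0, -1.0]]
force: [-0.9, -2.0, 3.6]
opening: 0.568
```

```bash
python3 -c "
from h import *
go(.585,-.0563,.128,119.5)"
```

```text
t 12.13 pos [ 0.5855 -0.0564  0.1274] yaw -25.17 j [-16.4  35.1  92.7  -0.   52.2   8.8] F [-0.9 -2.   3.6] M [-0.32  0.24  0.09] op 0.568
shift units [-0.003 -0.02  -0.025] turn units [-8.0000e-03  3.0000e-03 -2.4111e+01]
```

Total 145°, and no stop yet.

Call:
arm_command --commands '[{"translation": [0, 0, 0.003], "dr": [0, 0, 0.8], "jaw": 1}, {"translation": [0, 0, 0.003], "dr": [0, 0, 0.8], "jaw": 1}]'

```text
time_s: 12.3
position: [0.5855, -0.0564, 0.1273]
tcp_rot: [[0.57, 0.821, -0.0], [0.821, -0.57, -0.001], [-0.001, 0.0, -1.0]]
force: [-1.3, -0.6, 3.8]
opening: 0.57
```

```bash
python3 -c "
from h import *
go(.585,-.0563,.128,119.5)"
```

```text
t 12.3 pos [ 0.5855 -0.0564  0.1273] yaw -34.77 j [-16.4  35.1  92.7  -0.   52.2  18.4] F [-1.3 -0.6  3.8] M [-0.31  0.29  0.06] op 0.57
shift units [-0.006 -0.018 -0.03 ] turn units [-8.0000e-03  4.0000e-03 -2.5711e+01]
```

Call:
arm_command --commands '[{"translation": [0, 0, 0.003], "dr": [0, 0, 0.8], "jaw": 1}, {"translation": [0, 0, 0.003], "dr": [0, 0, 0.8], "jaw": 1}]'

```text
time_s: 12.47
position: [0.5854, -0.0564, 0.1271]
tcp_rot: [[0.699, 0.715, -0.0], [0.715, -0.699, -0.001], [-0.001, 0.0, -1.0]]
force: [-1.2, -1.1, 4.0]
opening: 0.567
```

```bash
python3 -c "
from h import *
go(.585,-.0563,.128,119.5)"
```

```text
t 12.47 pos [ 0.5854 -0.0564  0.1271] yaw -44.37 j [-16.4  35.1  92.7  -0.   52.2  28. ] F [-1.2 -1.1  4. ] M [-0.29  0.35  0.08] op 0.567
shift units [-0.009 -0.015 -0.035] turn units [-8.0000e-03  4.0000e-03 -2.7311e+01]
```

Call:
arm_command --commands '[{"translation": [0, 0, 0.002], "dr": [0, 0, 0.8], "jaw": 1}, {"translation": [0, 0, 0.002], "dr": [0, 0, 0.8], "jaw": 1}]'

```text
time_s: 12.63
position: [0.5854, -0.0564, 0.127]
tcp_rot: [[0.809, 0.588, -0.0], [0.588, -0.809, -0.001], [-0.001, 0.0, -1.0]]
force: [-1.1, -1.5, 3.8]
opening: 0.565
```

```bash
python3 -c "
from h import *
go(.585,-.0563,.128,119.5)"
```

```text
t 12.63 pos [ 0.5854 -0.0564  0.127 ] yaw -53.96 j [-16.4  35.1  92.7  -0.   52.1  37.6] F [-1.1 -1.5  3.8] M [-0.36  0.39  0.08] op 0.565
shift units [-0.012 -0.013 -0.039] turn units [-8.000e-03  4.000e-03 -2.891e+01]
```

Call:
arm_command --commands '[{"translation": [0, 0, 0.002], "dr": [0, 0, 0.8], "jaw": 1}, {"translation": [0, 0, 0.002], "dr": [0, 0, 0.8], "jaw": 1}]'

```text
time_s: 12.8
position: [0.5854, -0.0564, 0.1269]
tcp_rot: [[0.895, 0.445, -0.0], [0.445, -0.895, -0.0], [-0.001, 0.0, -1.0]]
force: [-0.5, -0.2, 3.6]
opening: 0.568
```

```bash
python3 -c "
from h import *
go(.585,-.0563,.128,119.5)"
```

```text
t 12.8 pos [ 0.5854 -0.0564  0.1269] yaw -63.57 j [-16.4  35.2  92.7  -0.   52.1  47.2] F [-0.5 -0.2  3.6] M [-0.28  0.36  0.06] op 0.568
shift units [-0.013 -0.009 -0.044] turn units [ 9.0000e-03 -3.0000e-03  2.9489e+01]
```

Call:
arm_command --commands '[{"translation": [0, 0, 0.002], "dr": [0, 0, 0.8], "jaw": 1}, {"translation": [0, 0, 0.002], "dr": [0, 0, 0.8], "jaw": 1}]'

```text
time_s: 12.97
position: [0.5854, -0.0563, 0.1268]
tcp_rot: [[0.957, 0.29, -0.0], [0.29, -0.957, -0.0], [-0.0, 0.0, -1.0]]
force: [-1.1, 0.0, 3.7]
opening: 0.571
```

```bash
python3 -c "
from h import *
go(.585,-.0563,.128,119.5)"
```

```text
t 12.97 pos [ 0.5854 -0.0563  0.1268] yaw -73.17 j [-16.4  35.2  92.7  -0.   52.1  56.8] F [-1.1  0.   3.7] M [-0.23  0.21  0.16] op 0.571
shift units [-0.015 -0.005 -0.047] turn units [ 7.0000e-03 -4.0000e-03  2.7889e+01]
```

Total is 193°, with Mz at 0.16 and starting to rise.

Call:
arm_command --commands '[{"translation": [0, 0, 0.002], "dr": [0, 0, 0.4], "jaw": 1}, {"translation": [0, 0, 0], "dr": [0, 0, 0.4], "jaw": 1}]'

```text
time_s: 13.13
position: [0.5857, -0.0565, 0.1269]
tcp_rot: [[0.977, 0.214, 0.0], [0.214, -0.977, -0.002], [0.0, 0.002, -1.0]]
force: [-1.5, 0.2, 2.6]
opening: 0.567
```

```bash
python3 -c "
from h import *
go(.585,-.0563,.128,119.5)"
```

```text
t 13.13 pos [ 0.5857 -0.0565  0.1269] yaw -77.63 j [-16.3  35.2  92.7  -0.1  52.1  61.4] F [-1.5  0.2  2.6] M [-0.2   0.39  1.09] op 0.567
shift units [-0.026 -0.016 -0.046] turn units [ 3.0000e-03 -2.3000e-02  2.7145e+01]
```

Call:
arm_command --commands '[{"translation": [0, 0, 0], "dr": [0, 0, 0.4], "jaw": 1}, {"translation": [0, 0, 0], "dr": [0, 0, 0.4], "jaw": 1}]'

```text
time_s: 13.3
position: [0.5873, -0.0564, 0.1269]
tcp_rot: [[0.991, 0.131, 0.004], [0.131, -0.991, -0.002], [0.004, 0.002, -1.0]]
force: [2.9, -0.3, 0.8]
opening: 0.571
```

```bash
python3 -c "
from h import *
go(.585,-.0563,.128,119.5)"
```

```text
t 13.3 pos [ 0.5873 -0.0564  0.1269] yaw -82.46 j [-16.3  35.2  92.6  -0.   51.9  66.2] F [ 2.9 -0.3  0.8] M [-0.1  -0.29  0.4 ] op 0.571
shift units [-0.091 -0.014 -0.042] turn units [-0.044 -0.036 26.339]
```

Mz rose to 1.09 N m and then the grip slipped, so this is the hard stop after about 195° (3.4 rad, within the stated 2.2–3.8). I'll press gently once more and hold.

Call:
arm_command --commands '[{"translation": [0, 0, 0], "dr": [0, 0, 0.3], "jaw": 1}, {"translation": [0, 0, 0], "dr": [0, 0, 0], "jaw": 1}, {"translation": [0, 0, 0], "dr": [0, 0, 0], "jaw": 1}]'

```text
time_s: 13.55
position: [0.5873, -0.0564, 0.1269]
tcp_rot: [[0.995, 0.101, 0.004], [0.101, -0.995, -0.001], [0.004, 0.002, -1.0]]
force: [3.9, -0.7, 2.3]
opening: 0.566
```

```bash
python3 - <<'E'
from h import *
go(.585,-.0563,.128,119.5)
p,d=capture("side")
cv2.imwrite("pics/k8.png",cv2.resize(p[140:250,270:380,::-1],None,fx=5,fy=5))
E
```

```text
t 13.55 pos [ 0.5873 -0.0564  0.1269] yaw -84.22 j [-16.3  35.2  92.6  -0.   51.9  67.9] F [ 3.9 -0.7  2.3] M [-0.09 -0.48  0.99] op 0.566
shift units [-0.089 -0.013 -0.044] turn units [-0.041 -0.033 26.047]
```

View pics/k8.png

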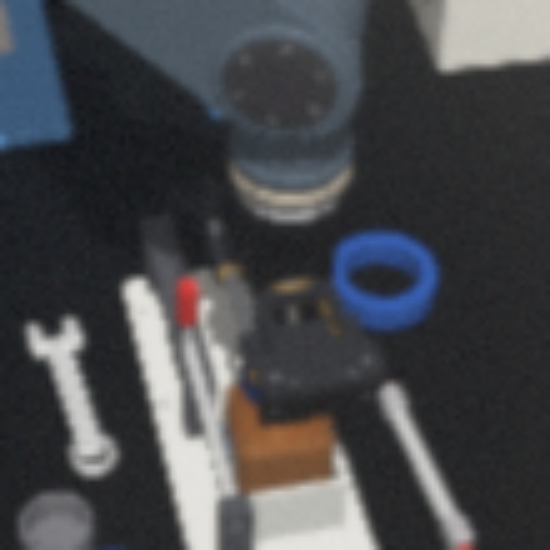

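The stop holds against 0.99 N m for 0.25 s with no tool motion, so the cap is bottomed out. Now I'll back off about 93°, the extra few degrees being for the bottle's play in the bay.

Call:
arm_command --commands '[{"translation": [0, 0, 0], "dr": [0, 0, -0.6], "jaw": 1}, {"translation": [0, 0, -0.003], "dr": [0, 0, -0.9], "jaw": 1}, {"translation": [0, 0, -0.003], "dr": [0, 0, -1], "jaw": 1}, {"translation": [0, 0, -0.003], "dr": [0, 0, -1], "jaw": 1}, {"translation": [0, 0, -0.003], "dr": [0, 0, -1], "jaw": 1}, {"translation": [0, 0, -0.003], "dr": [0, 0, -1], "jaw": 1}]'

```text
time_s: 14.1
position: [0.5854, -0.0553, 0.1271]
tcp_rot: [[0.781, 0.625, -0.0], [0.625, -0.781, 0.002], [0.001, -0.002, -1.0]]
force: [0.5, 2.4, 4.3]
opening: 0.566
```

```bash
python3 -c "
from h import *
go(.585,-.0563,.128,9)"
```

```text
t 14.1 pos [ 0.5854 -0.0553  0.1271] yaw -51.34 j [-16.3  35.1  92.7   0.2  52.2  34.9] F [0.5 2.4 4.3] M [ 0.2  -0.09 -0.04] op 0.566
shift units [-0.037  0.022 -0.036] turn units [ -0.011  -0.022 -10.057]
```

Call:
arm_command --commands '[{"translation": [0, 0, -0.003], "dr": [0, 0, -1], "jaw": 1}, {"translation": [0, 0, -0.003], "dr": [0, 0, -1], "jaw": 1}, {"translation": [0, 0, -0.003], "dr": [0, 0, -1], "jaw": 1}, {"translation": [0, 0, -0.003], "dr": [0, 0, -1], "jaw": 1}, {"translation": [0, 0, -0.003], "dr": [0, 0, -1], "jaw": 1}, {"translation": [0, 0, -0.003], "dr": [0, 0, -1], "jaw": 1}, {"translation": [0, 0, -0.003], "dr": [0, 0, -1], "jaw": 1}, {"translation": [0, 0, -0.003], "dr": [0, 0, -1], "jaw": 1}, {"translation": [0, 0, -0.003], "dr": [0, 0, -1], "jaw": 1}, {"translation": [0, 0, -0.003], "dr": [0, 0, -1], "jaw": 1}, {"translation": [0, 0, 0], "dr": [0, 0, 0], "jaw": 1}, {"translation": [0, 0, 0], "dr": [0, 0, 0], "jaw": 1}]'

```text
time_s: 15.1
position: [0.5836, -0.0546, 0.1277]
tcp_rot: [[-0.147, 0.989, -0.004], [0.989, 0.147, 0.003], [0.004, -0.004, -1.0]]
force: [-2.3, 3.3, 7.6]
opening: 0.57
```

```bash
python3 - <<'E'
from h import *
go(.585,-.0563,.128,9)
p,d=capture("side");q,_=capture("top")
o=np.zeros((550,800,3),np.uint8);o[:,:450]=cv2.resize(p[140:250,280:370,::-1],(450,550));o[:350,450:]=cv2.resize(q[140:220,310:390,::-1],(350,350));cv2.imwrite("pics/k9.png",o)
b,_=blobs(p,"red",(295,185,330,225));print(b)
E
```

```text
t 15.1 pos [ 0.5836 -0.0546  0.1277] yaw 8.43 j [-16.3  35.   92.8   0.2  52.4 -24.8] F [-2.3  3.3  7.6] M [0.36 0.33 0.02] op 0.57
shift units [-0.074  0.047 -0.013] turn units [-0.035 -0.038 -0.095]
[]
```

View pics/k9.png

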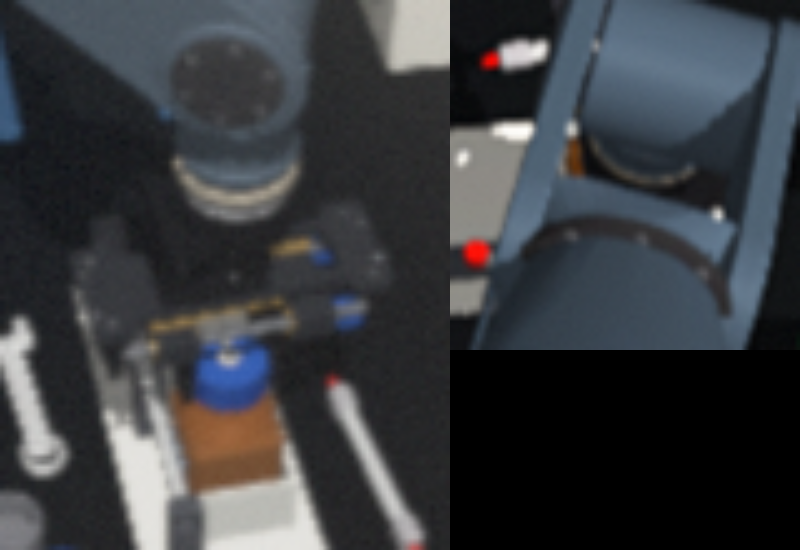

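The side view shows the port on the cap top at crop pixel (230,357). No vent is visible on the near side, as expected with it pointing to +y behind the finger. The top view shows the red knob at crop pixel (477,253). I'll check the knob position and look more closely for the vent.

```bash
python3 - <<'E'
from h import *
p,d=capture("side");q,_=capture("top")
b,_=blobs(q,"red",(305,190,325,205));print(b)
y=np.radians(5.4);R=np.array([[np.cos(y),-np.sin(y)],[np.sin(y),np.cos(y)]])
for n,c,r in b: w=plane("top",*c,.122);print(w,R.T@(w[:2]-[.5849,-.0565]))
cv2.imwrite("pics/k10.png",cv2.resize(p[198:228,312:348,::-1],None,fx=18,fy=18,interpolation=cv2.INTER_CUBIC))
# bystanders, before/after in side view
a=np.load("side0.npz")["p"];o=np.zeros((580,640,3),np.uint8);o[:290]=cv2.resize(a[125:360,180:380,::-1],(640,290)) if 0 else 0
o=np.hstack([cv2.resize(i[125:360,230:370,::-1],(350,588)) for i in(a,p)]);cv2.imwrite("pics/k11.png",o)
# vent expectation
K=np.array(C["side"]["intrinsics"]);T=np.linalg.inv(np.array(C["side"]["pose"]))
for az in(70,93,110,3):
    X=np.array([.585+.0155*np.cos(np.radians(az)),-.0563+.0155*np.sin(np.radians(az)),.153,1]);c=K@(T@X)[:3];print(az,c[:2]/c[2])
E
```

```text
[(np.int32(32), array([315.5, 197.5]), array([313, 195,   6,   6]))]
[0.53173996 0.03906722 0.122     ] [-0.04393045  0.10014589]
70 [326.75698771 206.41738237]
93 [324.86127003 206.37736841]
110 [323.53590907 206.70590193]
3 [330.48070757 209.26550319]
```

View pics/k10.png

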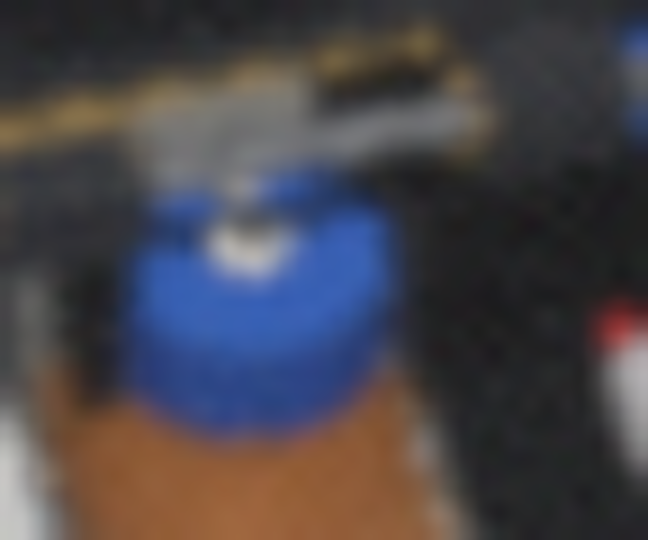

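View pics/k11.png

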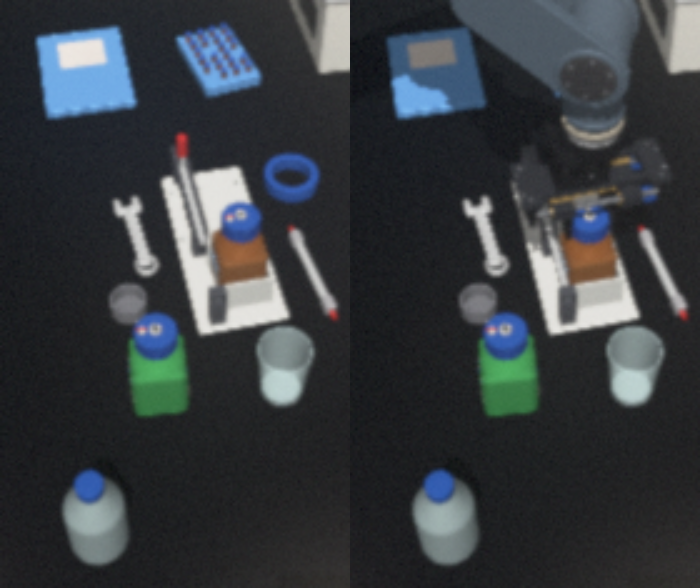

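The knob reads y = 100.1 mm in the stand's frame, so the bolt is home. A pale spot behind the port at about (325.3,208), partly hidden by the finger, lies near the vent pixel (324.9,206.4) expected for a quarter turn back. The bystanders in view have not moved. Handing in.

```bash
python3 -c "
from rig import *
print(hand_in())"
```

```text
the job is handed in; nothing more can be done
None
```

I slid the bolt home, screwed the amber bottle's blue cap down to its stop, and backed it off about a quarter turn. I handed in still gripping the cap; no verdict was reported.

- **Bolt:** It met a 20 N stop. The last top view put the knob at y = 100.1 mm in the stand's frame, which means it is fully home.
- **Cap down:** After about 195° clockwise the torque jumped from 0.08 to about 1.1 N m. The grip slipped a few degrees there, and the stop then held for 0.25 s against 0.99 N m.
- **Cap backed off:** I turned the tool back 93°, of which the cap itself may have turned up to about 5° less because of the bottle's play in its bay. This should leave it within the 20° allowed, but I could not measure the cap's angle precisely. The vent plug is mostly hidden behind a finger, with only a pale spot near its expected pixel.
- **Grip:** The last gripper opening was 0.57, about 50 mm, which matches the cap. The tool was 2 mm off the cap's axis and pressing down with about 8 N, because the grip slipped at the stop.
- **Everything else:** The bottle looks upright in its stand. The spanner, spare cap, beaker, column and clear bottle are where they were in the before-and-after side views. In the final view the arm hid the tape roll and vial tray and shaded part of the notebook.

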